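# Count to the third gap and file the wafer tin

## Robot

A 7-joint arm with a two-finger parallel gripper is mounted at the origin on the work surface. World frame = base frame: x ahead of the robot, y to its left, z up, the work surface at z = 0. Lengths are in m, angles in degrees, forces in N, time in s.
With the tool pointing down it reaches from about 0.425 to 0.95 m from the base axis. Payload 4.7 kg.
Tool frame: the origin (TCP) lies at the very end of the fingers, on their centre line; the grasp point (between the pads) lies 19 mm behind it (ctrl.hold_point_z is the distance from the TCP to the grasp point, in m); z points along the fingers, y is the line along which they close (so a half turn about z gives the same grasp; the last joint's range is limited). The gripper opens to 87 mm and grips with 3 to 60 N. Pads are 19 mm wide; open, the fingers measure 117 mm over their backs; the gripper's body (75 mm by 190 mm) begins 51 mm behind the grasp point.
Start: joints at [75.407, 26.849, -2.785, 87.806, 1.381, 65.374, -4.715], TCP at [0.151, -0.658, 0.223] pointing down, gripper open.
Joint ranges: [-148.3, 148.3], [-19.14, 114.17], [-79.39, 73.82], [5.75, 140.21], [-59.74, 239.74], [12.07, 113.84], [-152.46, 152.46]. Speed limits (degrees/s): [147.25, 147.25, 180, 180, 180, 180, 180].

## Interface

Orientations are given as [roll, pitch, yaw] about the fixed x, y, z axes, in that order (R = Rz(yaw) Ry(pitch) Rx(roll)).
In Python, from workcell import ctrl gives the robot as it stands. The module is installed in compiled form; this text tells all that it offers.
- The arm moves only by the tool apply_moves, never from a script. Its argument "targets" is text: rows parted by semicolons, each of 5 numbers parted by spaces: the opening, from 0 (shut) to 1 (fully open), then the shift along the tool's x, y, z each as a share of 0.15 m, from -1 to 1, then the turn about the tool's z as a share of 1.5 rad, from -1 to 1. A call has exactly 8 rows; each row is the pose to reach, as a shift and turn from the pose commanded when the call began, along the tool's axes at that moment; what a row does not reach only later rows make up. A row lasts 1/10 s, in which the tool goes at most 50 mm and 8.59 degrees, less where a joint would pass 70% of its speed; a pose out of reach is approached as far as the arm can. A call with a number of a shift or a turn outside -1 to 1 is refused whole. A call with a gripper value outside its range is refused whole. The fingers move at their own pace and stop on an object; "grip_force" is the grip in N (left out, the last holds). Time passes only in rows, so rows that repeat a pose let the fingers close, or fill a call up. It gives the time, the measured TCP pose, the force, the opening and the grip force at its end, in the units of the state.
- ctrl.read_state(): the state, without advancing time (a new reading comes with each control period).
- ctrl.snapshot(name): name is "scene" or "top" or "wrist"; returns the picture (480x640x3 uint8, red, green, blue); there is no depth.
- ctrl.get_calibration(name): a dict with "fx", "fy", "cx", "cy" (pixels), "rvec" (rotation vector, rad) and "tvec" (3), from world to camera coordinates, as OpenCV has them; the wrist camera has in their place "hand_eye" (4x4, takes a point from camera to tool coordinates, whose origin is the TCP and whose axes are the flange's). Camera axes: x right, y down, z forward; pixel columns grow to the right and rows downward; lengths in m; the calibration is good to about 2 mm. A picture is of the moment at which its call begins: read the wrist's pose just before it. get_calibration takes no time and is no camera call.
- ctrl.close_job(): hands the job in; it is judged then, once.
The state is a dict: "clock": time; "qpos": joint angles; "joint_vel": joint speeds; "joint_torque": joint torques, N m; "tool_pos": TCP position; "tool_rot": TCP orientation; "wrist_force": force on the tool from outside, world axes, zero at the start; "ft_torque": the same for the moment, N m; "gripper_width": finger opening in m; "gripper_force": force on a finger pad.
Only numpy, scipy, OpenCV 4.12 (cv2) and the standard library are available. Lean on these libraries where they do the work, as an engineer would, in place of code of your own. Each camera call takes 0.05 s, during which the arm holds its last target. There are 200 camera calls.

## Task

Starting at the rack's red end, run a fingertip lightly along the tops of its fins, touching the first, second and third fin in turn, one at a time, to count off the gaps (the fin beside the red block is the first, and full gaps count too); the third gap is the one just beyond the third fin. Then, with the fingers, slide the yellow tin along the table to the front of that third gap and push it in lengthways until it is fully home against the back bar. Only push the tin, never lift it or tip it, and leave all the other things where they stand.

Things in the scene. Friction and masses are not known exactly. Their poses are not given: they have to be found in the camera images.
- rack: Tin rack, fixed: a row of 7 white fins along its y axis makes 6 floorless gaps, 50 mm wide, open above and at the front (-x, towards the robot). Origin: on the table, mid-row. Gap centres at y = +140, +84, +28, -28, -84, -140 mm. Fins run from x = -31 mm (front edge) to +33 mm. A 30 mm high dark back bar (front face at x = +30 mm) closes the gaps behind. Turned up to some 10 degrees.
- red_block: Red plastic end block (68 x 20 x 50 mm high), fixed against the outer side of one end of the rack, at y = +182 or -182 mm in the rack's frame: it marks the end at which counting begins. Origin: centre of its underside. Its top is 14 mm lower than the fins' tops.
- grey_block: Grey block of the same size at the other end of the rack.
- fin1: Fin of the rack at rack y = +168 mm: white-painted plate 6 mm thick standing along the rack's x axis, with a rounded bead 8 mm wide on its top and front edges; top of the bead 64 mm above the table. Origin: on the table, on the fin's plane. Fins are named from the +y end, whichever end is red.
- fin2: Fin like fin1, at rack y = 112 mm.
- fin3: Fin like fin1, at rack y = 56 mm.
- fin4: Fin like fin1, at rack y = 0 mm.
- fin5: Fin like fin1, at rack y = -56 mm.
- fin6: Fin like fin1, at rack y = -112 mm.
- fin7: Fin like fin1, at rack y = -168 mm.
- tin_center (a point): Centre (20 mm up) of the loose yellow tin, 70 mm long (its x axis), 40 wide (y), 40 tall, about 0.2 kg, sliding at about 1 N. It stands on the table before the rack, off to one side of its gap, its length within 10 degrees of the rack's x axis. Fully home in a gap its centre is at rack x = -5 mm and it sticks out 9 mm before the fins.
- tin: The same yellow tin; origin at the centre of its underside.
- blue_tin_center (a point): Centre of a blue tin of the same size already standing in a gap of the rack; leave it.
- green_tin_center (a point): Centre of a green tin of the same size already standing in a gap of the rack; leave it.
- jar: Amber glass jar with an orange cap, 44 mm across and 70 mm tall, on the table before the rack on the other side from the tin; origin at the centre of its underside; leave it.
- syrup: Red squeeze bottle, 64 mm across, 190 mm tall, at the back of the table; origin under its centre; leave it.
- bowl: White bowl 110 mm across, 50 mm tall, at the back of the table; origin under its centre; leave it.
- cup: Blue plastic cup 72 mm across, 80 mm tall, behind the rack; origin under its centre; leave it.
- spatula: Spatula lying on the table to the right; leave it.
Things that resemble listed ones, but are neither listed nor needed, are in the scene too. Of the things that look like the tin, the smallest one is meant. Of the things that look like the red_block, the smaller one is meant.

How it is judged:
By the outcome, as a careful person would: the job done as asked, in the order asked, and still so for the second after the job is handed in, with the robot touching nothing.
It also fails if it takes over 64 s, if anything falls off the work surface, if the arm or the gripper's body presses on something with over 40 N, if the wrist force passes 120 N, or if a joint passes its speed limit or range.

## Working session

There is one attempt and no reset: what is moved stays moved. The work goes in short steps, Python scripts to look and compute and a tool call to move; the robot and the scene stay as the last step left them, time stands still between calls to the robot, and variables do not carry over. Pictures are saved under pics/ and viewed, at most 10 in all, crops included, and the job is handed in when it is done.

Besides the shell and the picture viewer there is one more tool, called after "Request:" as a command line: name --argument value ..., lists and objects as JSON in quotes. apply_moves: Moves the arm, as the interface text tells. Its arguments: {"type":"object","properties":{"targets":{"type":"string"},"grip_force":{"type":"number"}},"required":["targets"]}

```bash
mkdir -p pics; python3 - <<'E'
from workcell import ctrl
import cv2
s=ctrl.read_state();print({k:s[k] for k in('clock','tool_pos','tool_rot','gripper_width','wrist_force')})
for n in('scene','top'):
    cv2.imwrite(f'pics/{n}0.png',ctrl.snapshot(n)[:,:,::-1]);print(n,ctrl.get_calibration(n))
print(ctrl.get_calibration('wrist'))
E
```

```text
{'clock': 0.0, 'tool_pos': array([ 0.15099278, -0.65725866,  0.2214929 ]), 'tool_rot': array([-1.79884608e+02,  4.41172920e-03,  1.29396946e+01]), 'gripper_width': 0.08718505589621488, 'wrist_force': array([ 0.15281454,  0.41440004, -1.07084782])}
scene {'fx': 555.4013362403257, 'fy': 555.4013362403257, 'cx': 325.19328376188275, 'cy': 245.8778031647094, 'rvec': array([ 2.05003487,  1.22829585, -0.55003739]), 'tvec': array([-0.24966762, -0.29024119,  1.50549421])}
top {'fx': 524.3579313808642, 'fy': 524.3579313808642, 'cx': 325.7712263526346, 'cy': 240.29813160961362, 'rvec': array([ 2.12662126, -2.17741025,  0.1486686 ]), 'tvec': array([0.0074857 , 0.54561407, 0.91642141])}
{'fx': 409.33718561952435, 'fy': 409.33718561952435, 'cx': 324.81824144105997, 'cy': 235.4026294727096, 'hand_eye': array([[ 7.18838903e-05, -9.63362699e-01, -2.68201986e-01,
         7.20511126e-02],
       [ 9.99999951e-01,  1.51310240e-04, -2.75474302e-04,
         1.10813546e-03],
       [ 3.05963374e-04, -2.68201953e-01,  9.63362662e-01,
        -1.61796977e-01],
       [ 0.00000000e+00,  0.00000000e+00,  0.00000000e+00,
         1.00000000e+00]])}
```

View pics/top0.png

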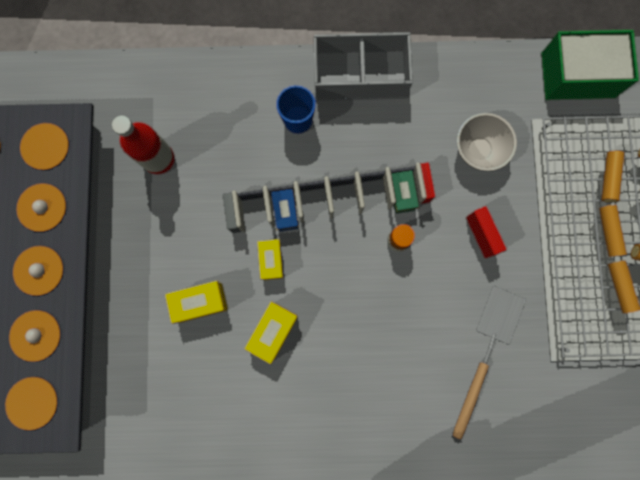

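View pics/scene0.png

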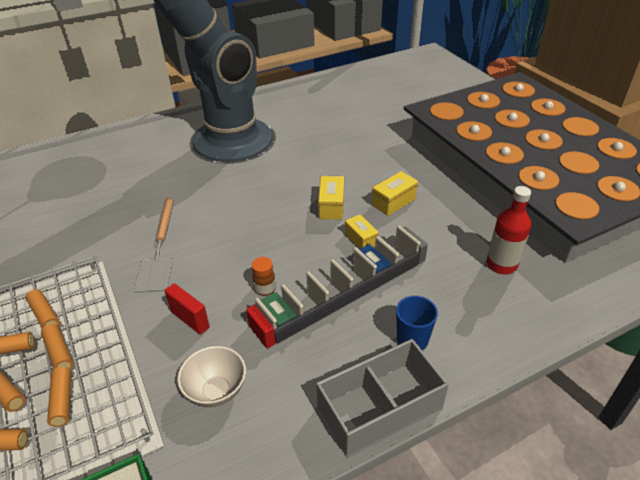

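The top view shows the small red block at (425,183), on the rack's -y end. Counting fins from there gives fin7 (420,182), fin6 (391,187) and fin5 (360,190). The third gap is fin5–fin4, near (345,195), and it is empty. The green tin is in gap 1, the blue tin is at (285,208), and the jar is at (402,237). The smallest yellow tin is at (269,260).

```bash
python3 - <<'E'
import cv2
im=cv2.imread('pics/top0.png')[155:295,225:450]
im=cv2.resize(im,None,fx=3.5,fy=3.5,interpolation=cv2.INTER_CUBIC)
im=cv2.convertScaleAbs(im,alpha=1.3,beta=10)
cv2.imwrite('pics/crop0.png',im);print(im.shape)
E
```

```text
(490, 788, 3)
```

View pics/crop0.png

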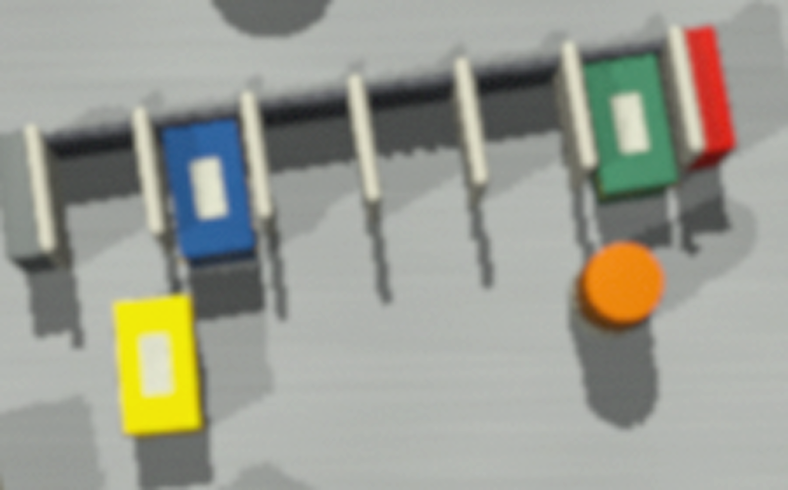

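The enlarged crop shows the fin top edges, back to front: fin7 (677,28)-(696,152) through fin1 (32,126)-(48,250). The tin's top corners are (115,302), (188,295), (201,427) and (125,434). The jar cap is at (622,282).

```bash
cat >h.py <<'E'
import numpy as np,cv2
from workcell import ctrl
from scipy.optimize import least_squares
def ray(n,px,z):
    c=ctrl.get_calibration(n);R=cv2.Rodrigues(np.array(c['rvec']))[0]
    px=np.atleast_2d(px).astype(float);K=[[c['fx'],0,c['cx']],[0,c['fy'],c['cy']],[0,0,1]]
    d=np.c_[px,np.ones(len(px))]@np.linalg.inv(K).T@R; o=-R.T@np.array(c['tvec'])
    return o+d*((z-o[2])/d[:,2])[:,None]
def rt(p,q):
    a=np.radians(p[2]);return np.c_[p[0]+q[:,0]*np.cos(a)-q[:,1]*np.sin(a),p[1]+q[:,0]*np.sin(a)+q[:,1]*np.cos(a)]
def fit(W,q,x0): 
    r=least_squares(lambda p:(rt(p,q)-W[:,:2]).ravel(),x0);return r.x,np.abs(r.fun).max()
E
python3 - <<'E'
from h import *
cr=lambda c:(np.array(c,float)+.5)/3.5-.5+[225,155]
B=[(677,28),(569,42),(462,60),(355,76),(248,93),(140,108),(32,126)];F=[(696,152),(590,168),(481,186),(374,201),(266,216),(157,233),(48,250)]
ys=np.arange(-.168,.17,.056)
W=np.r_[ray('top',cr(B),.063),ray('top',cr(F),.063)]
q=np.r_[np.c_[np.full(7,.033),ys],np.c_[np.full(7,-.031),ys]]
rack,e=fit(W,q,[.6,0,0]);print('rack',rack.round(4),e)
T=ray('top',cr([(115,302),(188,295),(201,427),(125,434)]),.04)
tin,e=fit(T,np.array([[.035,.02],[.035,-.02],[-.035,-.02],[-.035,.02]]),[.5,0,0]);print('tin',tin.round(4),e)
print('jar',ray('top',cr([(622,282)]),.07).round(4))
a=np.radians(rack[2]);R=np.array([[np.cos(a),-np.sin(a)],[np.sin(a),np.cos(a)]])
print('tin in rack',(tin[:2]-rack[:2])@R,tin[2]-rack[2]); print('jar in rack',(ray('top',cr([(622,282)]),.07)[0,:2]-rack[:2])@R)
print('finmids',rt(rack,np.array([[0,-.168],[0,-.112],[0,-.056],[-.1,-.168],[0,-.028],[-.0705,-.028]])).round(4))
print(ray('top',[[195,302],[271,332]],.05).round(3))
E
```

```text
rack [ 0.6244 -0.0128  7.3951] 0.0019524918461861773
tin [0.5141 0.0968 4.334 ] 0.0010334145627857172
jar [[ 0.547 -0.14   0.07 ]]
tin in rack [-0.09525281  0.12281298] -3.0610711426088804
jar in rack [-0.0931619  -0.11626778]
finmids [[ 0.646  -0.1794]
 [ 0.6388 -0.1238]
 [ 0.6316 -0.0683]
 [ 0.5469 -0.1922]
 [ 0.628  -0.0405]
 [ 0.5581 -0.0496]]
[[0.439 0.228 0.05 ]
 [0.384 0.094 0.05 ]]
```

Request:
apply_moves --targets "0 0.12 -0.12 0 -0.09;0 0.25 -0.25 0 -0.18;0 0.37 -0.37 0 -0.27;0 0.5 -0.5 0 -0.36;0 0.62 -0.62 0 -0.45;0 0.75 -0.75 0 -0.54;0 0.87 -0.87 0 -0.63;0 1 -1 0 -0.72" --grip_force 10

```text
clock: 0.9
tool_pos: [0.2639, -0.477, 0.2222]
tool_rot: [-180.0, -0.0, 75.1]
wrist_force: [0.7, -0.6, 0.2]
gripper_width: 0.0313
gripper_force: 0.0
```

```bash
cat >>h.py <<'E'
RACK=np.array([.6244,-.0128,7.395])
def plan(rx,ry,z,ryaw,s=None,rack=RACK):
    "shares from the present measured pose to a rack-frame pose"
    s=s or ctrl.read_state();P=np.array(s['tool_pos']);yaw=s['tool_rot'][2]
    t=rt(rack,np.array([[rx,ry]]))[0];d=t-P[:2];a=np.radians(yaw)
    dy=(ryaw+rack[2]-yaw+180)%360-180
    c,si=np.cos(-np.radians(rack[2])),np.sin(-np.radians(rack[2]));e=P[:2]-rack[:2]
    print('t',round(s['clock'],2),'pos',P.round(4),'rot',np.round(s['tool_rot'],2),'rackpos',np.round([c*e[0]-si*e[1],si*e[0]+c*e[1]],4),'F',np.round(s['wrist_force'],2),'w',round(s['gripper_width'],4),'q7',np.round(s['qpos'][6],1))
    print('shares x y z turn',np.round([(d@[np.cos(a),np.sin(a)])/.15,(d@[np.sin(a),-np.cos(a)])/.15,-(z-P[2])/.15,-np.radians(dy)/1.5],3))
E
python3 -c "
from h import *
plan(0,-.168,.12,90)"
```

```text
t 0.9 pos [ 0.2639 -0.477   0.2222] rot [-1.7997e+02 -2.0000e-02  7.5120e+01] rackpos [-0.4173 -0.414 ] F [ 0.67 -0.6   0.17] w 0.0313 q7 35.9
shares x y z turn [ 2.572  1.952  0.681 -0.259]
```

Request:
apply_moves --targets "0 0.12 0.1 0 -0.03;0 0.25 0.2 0 -0.06;0 0.37 0.3 0 -0.1;0 0.5 0.4 0 -0.13;0 0.62 0.5 0 -0.16;0 0.75 0.6 0 -0.2;0 0.87 0.7 0 -0.23;0 1 0.8 0 -0.26"

```text
clock: 1.7
tool_pos: [0.4205, -0.3636, 0.2225]
tool_rot: [180.0, 0.0, 97.4]
wrist_force: [-0.2, 0.2, 0.6]
gripper_width: 0.0004
gripper_force: 0.0
```

```bash
python3 -c "
from h import *
plan(0,-.168,.12,90)"
```

```text
t 1.7 pos [ 0.4205 -0.3636  0.2225] rot [180.     0.    97.39] rackpos [-0.2474 -0.3217] F [-0.19  0.19  0.64] w 0.0004 q7 34.8
shares x y z turn [ 1.025  1.649  0.683 -0.   ]
```

Request:
apply_moves --targets "0 0.07 0.12 0.05 0;0 0.15 0.25 0.1 0;0 0.22 0.37 0.15 0;0 0.3 0.5 0.2 0;0 0.37 0.62 0.25 0;0 0.45 0.75 0.3 0;0 0.52 0.87 0.35 0;0 0.6 1 0.4 0"

```text
clock: 2.5
tool_pos: [0.5578, -0.2555, 0.162]
tool_rot: [-180.0, -0.0, 97.3]
wrist_force: [0.8, 0.6, 0.4]
gripper_width: 0.0003
gripper_force: 0.0
```

Request:
apply_moves --targets "0 0.06 0.1 0.05 0;0 0.12 0.2 0.1 0;0 0.2 0.3 0.15 0;0 0.26 0.4 0.2 0;0 0.32 0.5 0.25 0;0 0.38 0.6 0.28 0;0 0.42 0.65 0.28 0;0 0.42 0.65 0.28 0"

```text
clock: 3.3
tool_pos: [0.6466, -0.1801, 0.1207]
tool_rot: [179.9, -0.0, 97.3]
wrist_force: [0.4, -0.3, 1.0]
gripper_width: 0.0006
gripper_force: 0.0
```

```bash
python3 - <<'E'
from h import *
plan(0,-.168,.07,90)
s=ctrl.read_state();im=ctrl.snapshot('wrist')[:,:,::-1];cv2.imwrite('pics/w1.png',im)
c=ctrl.get_calibration('wrist');from scipy.spatial.transform import Rotation as Ro
H=np.array(c['hand_eye']);R=Ro.from_euler('xyz',s['tool_rot'],degrees=True).as_matrix()
fins=[(x,y) for y in(-.168,-.112,-.056,0) for x in(.033,-.031)]
W=np.c_[rt(RACK,np.array(fins)),np.full(8,.063)]
C=((W-s['tool_pos'])@R-H[:3,3])@H[:3,:3]
uv=C[:,:2]/C[:,2:]*c['fx']+[c['cx'],c['cy']];print(uv.round(0).tolist())
im=im.copy()
for u,v in uv: cv2.drawMarker(im,(int(u),int(v)),(255,0,255),0,12,1)
cv2.imwrite('pics/w1m.png',im)
E
```

```text
t 3.3 pos [ 0.6466 -0.1801  0.1207] rot [ 1.7995e+02 -5.0000e-02  9.7310e+01] rackpos [ 0.0005 -0.1687] F [ 0.43 -0.32  1.02] w 0.0006 q7 4.5
shares x y z turn [ 0.005 -0.004  0.338 -0.001]
[[384.0, 253.0], [271.0, 253.0], [388.0, 152.0], [267.0, 152.0], [393.0, 35.0], [262.0, 36.0], [398.0, -100.0], [257.0, -99.0]]
```

View pics/w1m.png

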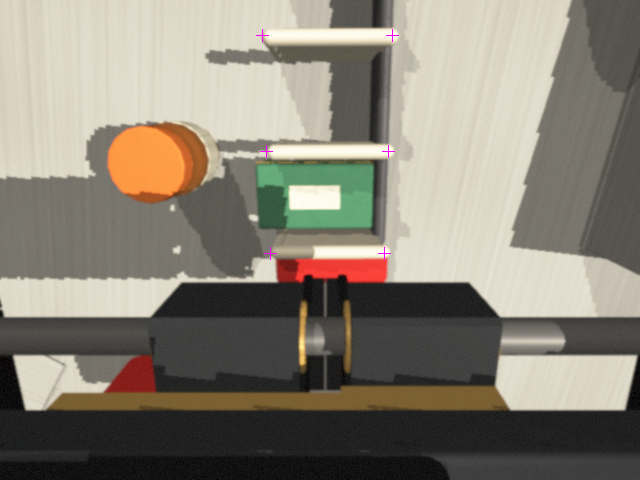

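The wrist view shows the projected fin ends (magenta) on the real bead ends to within about 2 px: fin7 at row 253, fin6 at 152, fin5 at 36. The rack pose holds, so I'm lowering onto the first fin.

Request:
apply_moves --targets "0 0 0 0.08 0;0 0 0 0.16 0;0 0 0 0.24 0;0 0 0 0.3 0;0 0 0 0.34 0;0 0 0 0.355 0;0 0 0 0.36 0;0 0 0 0.36 0"

```text
clock: 4.15
tool_pos: [0.6457, -0.1821, 0.0669]
tool_rot: [180.0, 0.0, 97.2]
wrist_force: [-0.1, 0.1, -0.2]
gripper_width: 0.0003
gripper_force: 0.0
```

Request:
apply_moves --targets "0 0 0 0.004 0;0 0 0 0.008 0;0 0 0 0.012 0;0 0 0 0.015 0;0 0 0 0.018 0;0 0 0 0.02 0;0 0 0 0.02 0;0 0 0 0.02 0"

```text
clock: 4.95
tool_pos: [0.6455, -0.1822, 0.0643]
tool_rot: [180.0, 0.0, 97.2]
wrist_force: [-1.5, 0.1, 4.7]
gripper_width: 0.0003
gripper_force: 2.7
```

Request:
apply_moves --targets "0 0 0 -0.035 0;0 0.1 0 -0.04 0;0 0.25 0 -0.04 0;0 0.38 0 -0.04 0;0 0.385 0 -0.025 0;0 0.385 0 -0.01 0;0 0.385 0 -0.003 0;0 0.385 0 -0.001 0"

```text
clock: 5.75
tool_pos: [0.6382, -0.1249, 0.0642]
tool_rot: [-180.0, -0.0, 97.1]
wrist_force: [-1.6, 2.1, 6.7]
gripper_width: 0.0005
gripper_force: 3.2
```

```bash
python3 -c "
from h import *
plan(0,-.056,.0635,90)"
```

```text
t 5.75 pos [ 0.6382 -0.1249  0.0642] rot [-1.7998e+02 -4.0000e-02  9.7080e+01] rackpos [-0.0008 -0.113 ] F [-1.63  2.06  6.67] w 0.0005 q7 -2.3
shares x y z turn [ 0.38   0.003  0.005 -0.004]
```

Request:
apply_moves --targets "0 0 0 -0.035 0;0 0.1 0 -0.04 0;0 0.25 0 -0.04 0;0 0.37 0 -0.04 0;0 0.375 0 -0.025 0;0 0.375 0 -0.01 0;0 0.375 0 -0.004 0;0 0.375 0 -0.003 0"

```text
clock: 6.55
tool_pos: [0.6311, -0.0696, 0.0643]
tool_rot: [-180.0, 0.0, 97.1]
wrist_force: [-1.0, 0.7, 3.6]
gripper_width: 0.0008
gripper_force: 1.9
```

Three fins touched at 4.7, 6.7 and 3.6 N. Now I'm rising and moving to the tin's +y side.

Request:
apply_moves --targets "0 0 0 -0.15 0;0 0 0 -0.3 0;0.1 0.1 -0.1 -0.45 0;0.2 0.25 -0.2 -0.45 0;0.3 0.4 -0.3 -0.45 0;0.35 0.55 -0.4 -0.45 0;0.35 0.7 -0.5 -0.45 0;0.35 0.85 -0.63 -0.45 0"

```text
clock: 7.35
tool_pos: [0.5215, 0.0453, 0.1316]
tool_rot: [179.9, 0.0, 97.0]
wrist_force: [0.5, 0.1, 0.0]
gripper_width: 0.0296
gripper_force: 0.0
```

```bash
python3 - <<'E'
from h import *
plan(-.095,.165,.08,90)
print(ray('top',[(165,292),(222,282),(225,312),(172,322)],.054).round(3))
print(ray('top',[(271,303),(297,318),(273,361),(246,345)],.054).round(3))
E
```

```text
t 7.35 pos [0.5215 0.0453 0.1316] rot [1.7994e+02 3.0000e-02 9.7050e+01] rackpos [-0.0945  0.0708] F [0.51 0.13 0.04] w 0.0296 q7 -17.0
shares x y z turn [ 0.628 -0.007  0.344 -0.004]
[[0.458 0.28  0.054]
 [0.473 0.18  0.054]
 [0.421 0.174 0.054]
 [0.406 0.267 0.054]]
[[0.434 0.094 0.054]
 [0.407 0.048 0.054]
 [0.335 0.091 0.054]
 [0.363 0.138 0.054]]
```

Request:
apply_moves --targets "0.35 0.1 0 0 0;0.35 0.2 0 0 0;0.35 0.3 0 0 0;0.35 0.4 0 0 0;0.35 0.5 0 0 0;0.35 0.6 0 0 0;0.35 0.63 0 0 0;0.35 0.63 0 0.05 -0.004"

```text
clock: 8.15
tool_pos: [0.5107, 0.1396, 0.1246]
tool_rot: [179.9, 0.0, 97.5]
wrist_force: [-0.2, 0.2, -0.3]
gripper_width: 0.0305
gripper_force: 0.0
```

Request:
apply_moves --targets "0.35 0 0 0.1 0;0.35 0 0 0.2 0;0.35 0 0 0.3 0;0.35 0 0 0.4 0;0.35 0 0 0.5 0;0.35 0 0 0.6 0;0.35 0 0 0.7 0;0.35 0 0 0.73 0"

```text
clock: 8.95
tool_pos: [0.5086, 0.1392, 0.0127]
tool_rot: [-179.8, 0.0, 97.5]
wrist_force: [0.4, -0.2, 0.4]
gripper_width: 0.0307
gripper_force: 0.0
```

```bash
python3 - <<'E'
from h import *
plan(-.095,.0015,.013,90)
cv2.imwrite('pics/top1.png',ctrl.snapshot('top')[:,:,::-1])
im=ctrl.snapshot('wrist')[:,:,::-1];cv2.imwrite('pics/w2.png',im)
E
```

```text
t 8.95 pos [0.5086 0.1392 0.0127] rot [-1.7984e+02  3.0000e-02  9.7530e+01] rackpos [-0.0952  0.1656] F [ 0.39 -0.22  0.38] w 0.0307 q7 -34.9
shares x y z turn [-1.094e+00 -1.000e-03 -2.000e-03  2.000e-03]
```

View pics/top1.png

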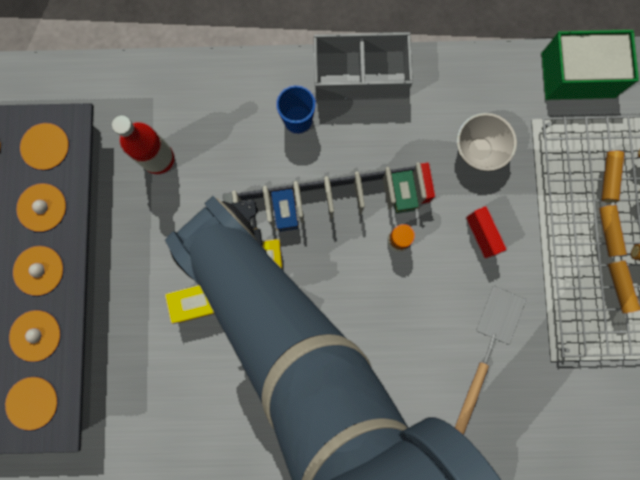

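The tin still stands at about (272,255) beside the fingers, and nothing else has moved. I'm pushing it sideways.

Request:
apply_moves --targets "0.35 -0.03 0 0 0;0.35 -0.07 0 0 0;0.35 -0.12 0 0 0;0.35 -0.18 0 0 0;0.35 -0.25 0 0 0;0.35 -0.33 0 0 0;0.35 -0.41 0 0 0;0.35 -0.48 0 0 0"

```text
clock: 9.85
tool_pos: [0.5192, 0.0666, 0.0146]
tool_rot: [-180.0, 0.0, 97.4]
wrist_force: [-0.2, 1.0, 0.8]
gripper_width: 0.0303
gripper_force: 0.6
```

Request:
apply_moves --targets "0.35 -0.08 0 0 0;0.35 -0.16 0 0 0;0.35 -0.24 0 0 0;0.35 -0.32 0 0 0;0.35 -0.38 0 0 0;0.35 -0.42 0 0 0;0.35 -0.45 0 0 0;0.35 -0.46 0 0 0"

```text
clock: 10.65
tool_pos: [0.528, -0.0008, 0.0145]
tool_rot: [-180.0, 0.0, 97.5]
wrist_force: [0.4, 1.4, 0.1]
gripper_width: 0.0306
gripper_force: 0.3
```

```bash
python3 - <<'E'
from h import *
plan(-.095,.0015,.013,90)
im=ctrl.snapshot('wrist')[:,:,::-1];cv2.imwrite('pics/w3.png',im)
cv2.imwrite('pics/top2.png',ctrl.snapshot('top')[:,:,::-1])
E
```

```text
t 10.65 pos [ 0.528  -0.0008  0.0145] rot [-1.7998e+02  1.0000e-02  9.7490e+01] rackpos [-0.094   0.0243] F [0.45 1.38 0.15] w 0.0306 q7 -19.6
shares x y z turn [-0.152 -0.007  0.01   0.001]
```

View pics/top2.png

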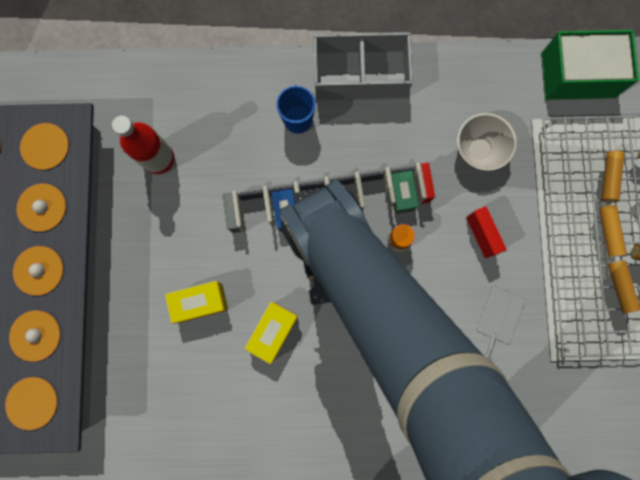

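The arm hides the tin here, but the fingers read light contact (1.4 N) and the jar at (402,237) and blue tin are undisturbed. I'll finish the side push slowly.

Request:
apply_moves --targets "0.35 -0.03 0 0 0;0.35 -0.06 0 0 0;0.35 -0.09 0 0 0;0.35 -0.11 0 0 0;0.35 -0.13 0 0 0;0.35 -0.145 0 0 0;0.35 -0.15 0 0 0;0.35 -0.15 0 0 0"

```text
clock: 11.55
tool_pos: [0.5311, -0.0229, 0.0146]
tool_rot: [-180.0, 0.0, 97.5]
wrist_force: [0.4, -0.1, -0.2]
gripper_width: 0.0305
gripper_force: 0.0
```

```bash
python3 - <<'E'
from h import *
plan(-.095,.0015,.013,90)
im=ctrl.snapshot('wrist')[:,:,::-1];cv2.imwrite('pics/w4.png',im)
E
```

```text
t 11.55 pos [ 0.5311 -0.0229  0.0146] rot [-1.80e+02  2.00e-02  9.75e+01] rackpos [-0.0939  0.002 ] F [ 0.39 -0.07 -0.24] w 0.0305 q7 -17.1
shares x y z turn [-0.003 -0.008  0.011  0.001]
```

Request:
apply_moves --targets "0.35 0.06 0 0 0;0.35 0.14 0 0 0;0.35 0.14 0 -0.15 0;0.2 0.14 0 -0.3 0;0.1 0.14 0 -0.45 0.09;0 0.14 0 -0.6 0.18;0 0.14 0 -0.7 0.27;0 0.14 0 -0.7 0.36"

```text
clock: 12.4
tool_pos: [0.5297, -0.0, 0.1221]
tool_rot: [179.8, -0.1, 66.3]
wrist_force: [0.1, 0.0, -0.8]
gripper_width: 0.0025
gripper_force: 0.0
```

```bash
python3 - <<'E'
from h import *
plan(-.16,-.028,.12,0)
E
```

```text
t 12.4 pos [ 0.5297 -0.      0.1221] rot [ 1.7975e+02 -1.3000e-01  6.6340e+01] rackpos [-0.0923  0.0249] F [ 0.05  0.02 -0.82] w 0.0025 q7 -40.3
shares x y z turn [-0.535 -0.205  0.014  0.686]
```

Request:
apply_moves --targets "0 -0.07 -0.03 0 0.09;0 -0.15 -0.06 0 0.18;0 -0.22 -0.1 0 0.27;0 -0.3 -0.13 0 0.36;0 -0.4 -0.16 0 0.45;0 -0.48 -0.2 0 0.54;0 -0.53 -0.2 0 0.63;0 -0.53 -0.2 0 0.68"

```text
clock: 13.2
tool_pos: [0.4683, -0.0625, 0.1197]
tool_rot: [180.0, 0.0, 7.9]
wrist_force: [-0.4, 0.1, -0.3]
gripper_width: 0.0007
gripper_force: 0.0
```

```bash
python3 - <<'E'
from h import *
from scipy.spatial.transform import Rotation as Ro
plan(-.155,-.028,.0135,0)
s=ctrl.read_state();im=ctrl.snapshot('wrist')[:,:,::-1].copy()
cv2.imwrite('pics/top5.png',ctrl.snapshot('top')[:,:,::-1])
c=ctrl.get_calibration('wrist');H=np.array(c['hand_eye']);R=Ro.from_euler('xyz',s['tool_rot'],degrees=True).as_matrix()
def proj(p,z):
    W=np.c_[rt(RACK,np.array(p)),np.full(len(p),z)];C=((W-s['tool_pos'])@R-H[:3,3])@H[:3,:3]
    return C[:,:2]/C[:,2:]*c['fx']+[c['cx'],c['cy']]
for P,z in(([(x,y) for y in(-.056,0) for x in(.033,-.031)],.063),([(-.095+a,-.028+b) for a in(.035,-.035) for b in(.02,-.02)],.04)):
    for u,v in proj(P,z): cv2.drawMarker(im,(int(u),int(v)),(255,0,255),0,12,1)
cv2.imwrite('pics/w5.png',im)
E
```

```text
t 13.2 pos [ 0.4683 -0.0625  0.1197] rot [1.7998e+02 3.0000e-02 7.8900e+00] rackpos [-0.1612 -0.0292] F [-0.41  0.12 -0.33] w 0.0007 q7 -84.8
shares x y z turn [ 0.041 -0.008  0.708  0.006]
```

View pics/w5.png

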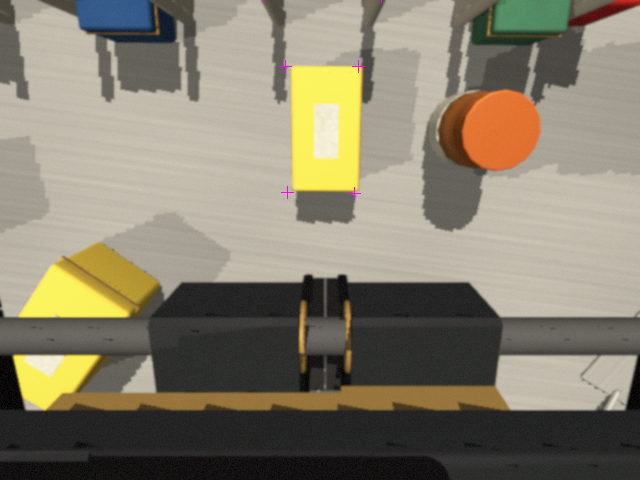

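The wrist view shows the yellow tin's top at (291,66)-(361,190), centred between fin4 (270,5) and fin5 (378,5) to within about 2 mm and parallel to them. The way is clear, so I'm lowering behind it.

Request:
apply_moves --targets "0 0.03 0 0.1 0.003;0 0.03 0 0.2 0.006;0 0.03 0 0.3 0.006;0 0.03 0 0.4 0.006;0 0.03 0 0.5 0.006;0 0.03 0 0.6 0.006;0 0.03 0 0.68 0.006;0 0.03 0 0.7 0.006"

```text
clock: 14.1
tool_pos: [0.4729, -0.0613, 0.0135]
tool_rot: [-180.0, 0.1, 7.7]
wrist_force: [0.5, 0.2, 0.9]
gripper_width: 0.0004
gripper_force: 0.0
```

```bash
python3 - <<'E'
from h import *
plan(-.0495,-.0285,.0145,0)
E
```

```text
t 14.1 pos [ 0.4729 -0.0613  0.0135] rot [-1.7995e+02  1.2000e-01  7.7400e+00] rackpos [-0.1565 -0.0286] F [0.47 0.22 0.86] w 0.0004 q7 -89.0
shares x y z turn [ 0.713  0.004 -0.007  0.004]
```

Request:
apply_moves --targets "0 0.04 0 0 0.004;0 0.08 0 0 0.004;0 0.12 0 0 0.004;0 0.17 0 0 0.004;0 0.22 0 0 0.004;0 0.27 0 0 0.004;0 0.31 0 0 0.004;0 0.34 0 0 0.004"

```text
clock: 14.9
tool_pos: [0.5249, -0.0553, 0.0147]
tool_rot: [180.0, -0.0, 7.3]
wrist_force: [-1.4, -1.0, 1.0]
gripper_width: 0.0003
gripper_force: 0.6
```

Request:
apply_moves --targets "0 0.04 0 0 0;0 0.08 0 0 0;0 0.12 0 0 0;0 0.16 0 0 0;0 0.2 0 0 0;0 0.24 0 0 0;0 0.27 0 0 0;0 0.29 0 0 0"

```text
clock: 15.7
tool_pos: [0.5678, -0.0498, 0.0147]
tool_rot: [180.0, -0.0, 7.3]
wrist_force: [-1.6, 0.0, 0.7]
gripper_width: 0.0006
gripper_force: 0.6
```

```bash
python3 - <<'E'
from h import *
plan(-.0495,-.0285,.0145,0)
im=ctrl.snapshot('wrist')[:,:,::-1];cv2.imwrite('pics/w6.png',im)
E
```

```text
t 15.7 pos [ 0.5678 -0.0498  0.0147] rot [180.    -0.     7.27] rackpos [-0.0609 -0.0294] F [-1.56  0.    0.72] w 0.0006 q7 -90.2
shares x y z turn [ 0.076 -0.006  0.001 -0.001]
```

View pics/w6.png

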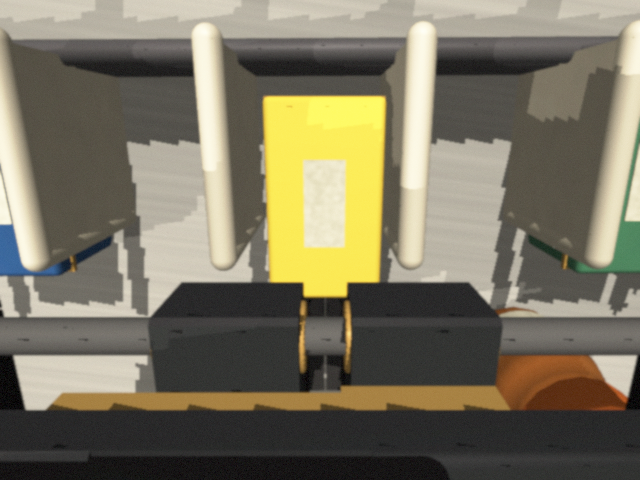

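The tin is well centred in the gap between the two fins (220 and 412), with its front at row 97 and the back bar at row 73. About 11 mm remain, so I'm easing it home.

Request:
apply_moves --targets "0 0.015 0 0 0;0 0.03 0 0 0;0 0.045 0 0 0;0 0.055 0 0 0;0 0.062 0 0 0;0 0.068 0 0 0;0 0.072 0 0 0;0 0.074 0 0 0"

```text
clock: 16.55
tool_pos: [0.5775, -0.0486, 0.0145]
tool_rot: [180.0, 0.1, 7.3]
wrist_force: [-3.8, -0.2, 2.5]
gripper_width: 0.0003
gripper_force: 1.8
```

Request:
apply_moves --targets "0 0.002 0 0 0;0 0.004 0 0 0;0 0.006 0 0 0;0 0.007 0 0 0;0 0.008 0 0 0;0 0.008 0 0 0;0 0.008 0 0 0;0 0.008 0 0 0"

```text
clock: 17.35
tool_pos: [0.5775, -0.0487, 0.0145]
tool_rot: [180.0, 0.2, 7.3]
wrist_force: [-6.7, -0.2, 4.5]
gripper_width: 0.0003
gripper_force: 3.3
```

The force rises and the tool no longer advances, so the tin is home. I'm backing off and rising.

Request:
apply_moves --targets "0 -0.05 0 0 0;0 -0.15 0 0 0;0 -0.3 0 0 0;0 -0.4 0 -0.15 0;0 -0.4 0 -0.3 0;0 -0.4 0 -0.5 0;0 -0.4 0 -0.7 0;0 -0.4 0 -0.85 0"

```text
clock: 18.15
tool_pos: [0.5216, -0.0558, 0.1444]
tool_rot: [180.0, -0.3, 7.3]
wrist_force: [0.6, 0.2, 1.2]
gripper_width: 0.0006
gripper_force: 0.0
```

```bash
python3 - <<'E'
from h import *
plan(-.0495,-.0285,.0145,0)
cv2.imwrite('pics/w7.png',ctrl.snapshot('wrist')[:,:,::-1])
E
```

```text
t 18.15 pos [ 0.5216 -0.0558  0.1444] rot [179.96  -0.3    7.27] rackpos [-0.1075 -0.0294] F [0.62 0.25 1.2 ] w 0.0006 q7 -86.3
shares x y z turn [ 0.386 -0.007  0.866 -0.001]
```

View pics/w7.png

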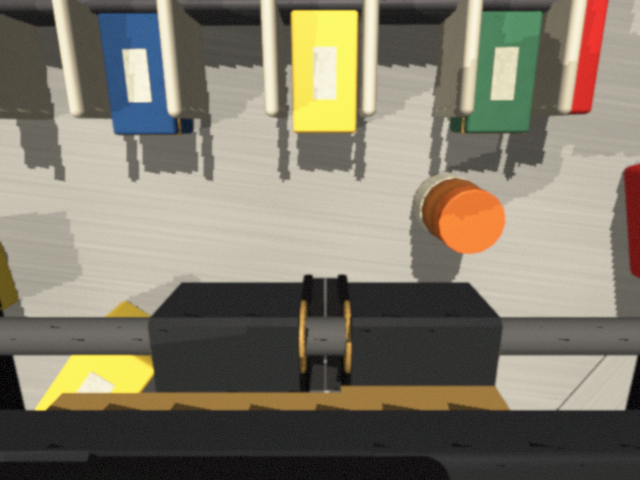

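The yellow tin's rear edge at row 131 is level with the blue (132) and green (131) tins. It is fully home in the third gap, and the jar and the rest are undisturbed.

```bash
python3 -c "
from workcell import ctrl
print(ctrl.close_job())"
```

```text
the job is handed in; nothing more can be done
None
```

I touched the first three fins in turn from the red end, pushed the yellow tin fully home in the third gap without lifting it, saw nothing else disturbed in the last pictures, and handed the job in at about 18 s.

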